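# Pump the rack down and press a label holder behind its shelf lip

## Task

Secure the vial rack to the bench by pumping the lever of its suction mount at least three full strokes, all the way down to its stop and all the way back up each time. Then take the label holder out of its black stand, push it down behind the lip of the rack's front edge in the one bay that has no holder, card side towards the front like its neighbours, until it is fully home against the spring, and finish there: your program ends while the gripper still holds the holder pressed home, not let go. Leave the other things on the bench where they lie.

Things in the scene. Friction and masses are not known exactly. Their poses are not given: they have to be found in the camera images.
- rack: Grey vial rack 136 x 290 x 105 mm, fixed. Origin: centre of underside; x from front to back, y left along the front edge. Label channel along the front, open upwards: lip 4 mm thick, top 65 mm up; slot behind it 9 mm wide, centre line at x = -0.0645; slot's back wall 10 mm higher than the lip. Three bays 84 mm long at y = -90, 0, 90 mm: two hold holders (tops 123 mm up), one is empty.
- bay_mouth (a point): Centre of the slot of the empty bay, at the height of the lip's top (65 mm above the bench). Axes as the rack's.
- spring_clip: Steel spring clip down inside the slot of the empty bay, axes as the rack's, origin on the slot's centre line at bench height, in the middle of the bay. It carries the sprung seat, which the foot of a holder presses down.
- seat (a joint): Sprung seat in the empty bay: 0 m up (top 16 mm below the lip's top), grows as it is pressed down; 0.006 when a holder is fully home. The spring pushes up with 6 N at 0 and 12 N at 0.006, so a holder that is let go rises again.
- pump_lever (a joint): Sprung hand lever of the suction pump, at the left end of the rack: 0 rad up at rest, 0.55 rad fully down at its stop. It points towards the robot (rack -x) and up; pivot 105 mm above the bench and 130 mm from the pad at its end. It springs back up by itself when let go.
- lever_pad (a point): Centre of the top of the black pad (46 x 40 x 14 mm) at the end of the pump lever, about 157 mm above the bench at rest. A full stroke carries it 71 mm down and under 10 mm fore and aft; 5 N at the pad to start, 12 N at the bottom. Can be pushed with closed fingertips from above; free bench underneath.
- holder_center (a point): Centre of the loose label holder, half-way up: grey plate 80 high, 60 wide (y), 70 g. x points from card side to back. Lowest 22 mm: blade 5 mm thick, 56 wide, its mid-plane at x = +3 mm; above it 11 mm thick (5.5 either side), the step on the card side lands on the lip when home, this point then 18 mm above the lip's top. Pinch by the thickness from above, near the top edge.
- holder: The same label holder; origin at the bottom of the blade, on the blade's mid-plane. Axes as above.
- stand: Black stand fixed to the bench, 60 x 90 x 32 mm, in whose slot (7 mm wide, 22 mm deep) the holder stands upright, card side to the robot's side; pull it straight up by at least 30 mm. Origin: centre of the underside; x across the slot, y along it.
- spanner: Loose spanner 147 mm long lying on the bench; leave alone. Origin at its underside's centre.
- marker: Loose marker pen 135 mm long lying on the bench; leave alone. Origin at its underside's centre.
- probe_meter: Loose hand meter 129 x 64 x 23 mm lying on the bench; leave alone. Origin at its underside's centre.
- fuse_box: Loose small carton 36 x 62 x 22 mm on the bench; leave alone. Origin at its underside's centre.
Not all that is in view belongs to the job. What is shaped like the holder but yellow is not meant.

How it is judged:
By the outcome, as a careful person would: the job done as asked, in the order asked, and still so for the second after the job is handed in, while the arm keeps its last pose, push and grip.
It also fails if it takes over 61 s, if anything falls off the work surface, if the arm or the gripper's body presses on something with over 40 N, if the wrist force passes 120 N, or if a joint passes its speed limit or range.

## Robot

A 6-joint arm with a two-finger parallel gripper is mounted at the origin on a cart in front of the work surface, level with it; the furniture and walls round the work are solid. World frame = base frame: x ahead of the robot, y to its left, z up, the work surface at z = 0. Lengths are in m, angles in rad, forces in N, time in s.
With the tool pointing down it reaches from about 0.3 to 0.825 m from the base axis. Payload 5.4 kg.
Tool frame: the origin (TCP) lies midway between the tips of the shut fingers; the grasp point (between the pads) lies 19 mm behind it; z points along the fingers, y is the line along which they close (so a half turn about z gives the same grasp; the last joint's range is limited). The gripper opens to 92 mm and grips with 3 to 60 N. Pads are 20 mm wide; open, the fingers measure 128 mm over their backs; the gripper's body (75 mm by 189 mm) begins 69 mm behind the grasp point.
Start: joints at [-1.412, 0.158, 1.597, -0, 1.386, -0.21], TCP at [0.207, -0.536, 0.215] pointing down, gripper open.
Joint ranges: [-2.91, 2.91], [-0.94, 2.29], [0.18, 2.7], [-1.29, 4.43], [0.17, 2.64], [-3, 3]. Speed limits (rad/s): [2.57, 2.57, 3.14, 3.14, 3.14, 3.14].

## Interface

Orientations are given as a rotation vector (axis times angle).
In Python, from plant import manip, viewer gives the robot as it stands. The module is installed in compiled form; this text tells all that it offers.
- The arm moves only by the tool drive_tool, never from a script. Its argument "increments" is a list of rows, each a list of 5 numbers: the closure in counts, from 0 (fully open) to 255 (shut), then the shift along the world's x, y, z in m, then the turn about the world's z in degrees. In form: [[grip, x, y, z, twist], ...]. A call has exactly 5 rows; each row is the pose to reach, as a shift and turn from the pose commanded when the call began; what a row does not reach only later rows make up. A row lasts 1/12 s, in which the tool goes at most 41.7 mm and 7.16 degrees, less where a joint would pass 70% of its speed; a pose out of reach is approached as far as the arm can. A call with a gripper value outside its range is refused whole. The fingers move at their own pace and stop on an object; "newtons" is the grip in N (left out, the last holds). Time passes only in rows, so rows that repeat a pose let the fingers close, or fill a call up. It gives the time, the measured TCP pose, the force, the opening and the grip force at its end, in the units of the state.
- manip.read_state(): the state, without advancing time (a new reading comes with each control period).
- viewer.snapshot(name): name is "scene" or "top" or "wrist"; returns a dict with "frame" (480x640x3 uint8, red, green, blue), "fx", "fy", "cx", "cy" (pixels), "rvec" (rotation vector, rad) and "tvec" (3), from world to camera coordinates, as OpenCV has them; the wrist camera has in their place "hand_eye" (4x4, takes a point from camera to tool coordinates, whose origin is the TCP and whose axes are the flange's). Camera axes: x right, y down, z forward; pixel columns grow to the right and rows downward; lengths in m; the calibration is good to about 2 mm. A picture is of the moment at which its call begins: read the wrist's pose just before it. There is no depth.
- manip.job_done(): hands the job in; it is judged then, once.
The state is a dict: "time_s": time; "q": joint angles; "joint_velocities": joint speeds; "joint_torque": joint torques, N m; "eef_pos": TCP position; "orientation": TCP orientation; "contact_force": force on the tool from outside, world axes, zero at the start; "moment": the same for the moment, N m; "gripper_width": finger opening in m; "finger_force": force on a finger pad.
Only numpy, scipy, OpenCV 4.12 (cv2) and the standard library are available. Lean on these libraries where they do the work, as an engineer would, in place of code of your own. Each camera call takes 0.05 s, during which the arm holds its last target. There are 200 camera calls.

## Working session

There is one attempt and no reset: what is moved stays moved. The work goes in short steps, Python scripts to look and compute and a tool call to move; the robot and the scene stay as the last step left them, time stands still between calls to the robot, and variables do not carry over. Pictures are saved under pics/ and viewed, at most 10 in all, crops included, and the job is handed in when it is done.

Besides the shell and the picture viewer there is one more tool, called in YAML: its name, and indented under it one key for each argument. drive_tool: Moves the arm, as the interface text tells. Its arguments: {"type":"object","properties":{"increments":{"type":"array","items":{"type":"array","items":{"type":"number"}}},"newtons":{"type":"number"}},"required":["increments"]}

```bash
mkdir -p pics; cat > h.py <<'E'
import numpy as np, cv2
from plant import manip, viewer
from scipy.spatial.transform import Rotation as R
def snap(n):
    s=manip.read_state(); d=viewer.snapshot(n)
    K=np.array([[d['fx'],0,d['cx']],[0,d['fy'],d['cy']],[0,0,1]])
    if n=='wrist':
        T=np.eye(4);T[:3,:3]=R.from_rotvec(s['orientation']).as_matrix();T[:3,3]=s['eef_pos']
        M=T@np.array(d['hand_eye']); Rw,c=M[:3,:3],M[:3,3]
    else:
        Rw=R.from_rotvec(np.ravel(d['rvec'])).as_matrix().T; c=-Rw@np.ravel(d['tvec'])
    return d['frame'],(K,Rw,c)
def ray(cam,u,v):
    K,Rw,c=cam; r=Rw@np.linalg.inv(K)@[u,v,1]; return c,r
def onz(cam,u,v,z):
    c,r=ray(cam,u,v); return c+r*(z-c[2])/r[2]
def proj(cam,P):
    K,Rw,c=cam; p=K@(Rw.T@(np.array(P)-c)); return p[:2]/p[2]
def save(f,name): cv2.imwrite('pics/'+name+'.png',f[:,:,::-1])
E
python3 - <<'E'
from h import *
import pickle
D={}
for n in('scene','top','wrist'):
    f,c=snap(n); save(f,n+'0'); D[n]=(f,c); print(n,c[2].round(3),c[1][:,2].round(2))
pickle.dump(D,open('d0.pkl','wb'))
s=manip.read_state(); print(s)
E
```

```text
scene [-0.177  0.665  0.739] [ 0.62 -0.57 -0.54]
top [0.372 0.041 1.38 ] [ 0.12  0.   -0.99]
wrist [ 0.279 -0.509  0.383] [-0.25 -0.1  -0.96]
{'time_s': 0.15, 'q': array([-1.41210753e+00,  1.58902682e-01,  1.59794872e+00, -3.45890125e-05,
        1.38620239e+00, -2.10088882e-01]), 'joint_velocities': array([-1.50640019e-03, -2.09487647e-03, -3.75122363e-03,  3.76865005e-04,
        5.80994243e-04,  4.55053102e-05]), 'joint_torque': array([ 1.12023394e-03, -3.85913229e+01, -3.22432995e+01,  7.02602277e-02,
        3.50764382e-02, -8.28970497e-05]), 'eef_pos': array([ 0.20716975, -0.53585462,  0.21384312]), 'orientation': array([-3.08689932e+00, -5.75739583e-01, -5.59217238e-06]), 'contact_force': array([ 1.48767459, -0.31004141,  0.41397035]), 'moment': array([ 0.03570206,  0.07051001, -0.01626754]), 'finger_force': 0.0, 'gripper_width': 0.09176360264066075}
```

View pics/scene0.png

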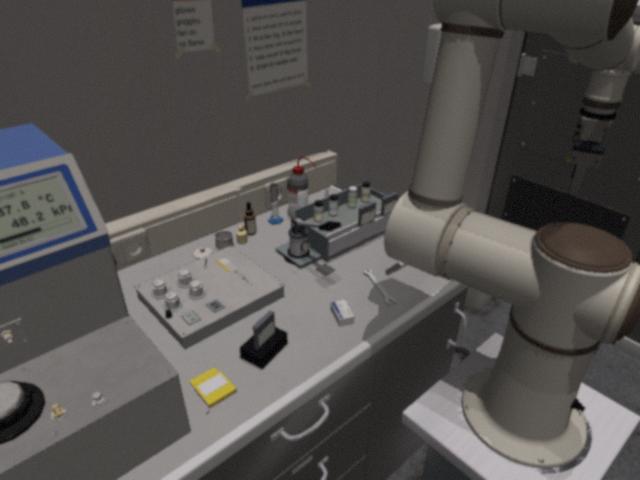

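View pics/top0.png

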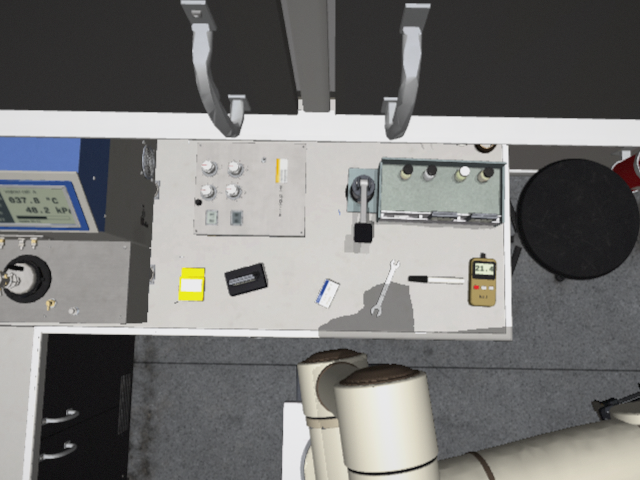

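The scene view shows the black stand with the grey holder at (262,340), the yellow decoy at (213,385), and the rack at (350,215). In the top view the stand is at (245,280), the lever pad at (363,232) and the rack at x 378–502, y 158–222.

```bash
python3 - <<'E'
from h import *
import pickle
D=pickle.load(open('d0.pkl','rb'))
f,c=D['top']; g,cs=D['scene']
a=cv2.resize(f[150:250,340:520],None,fx=4.4,fy=4.4,interpolation=cv2.INTER_CUBIC)
b=cv2.resize(f[255:305,215:275],None,fx=3,fy=3,interpolation=cv2.INTER_CUBIC)
e=cv2.resize(g[175:275,260:440],None,fx=4.4,fy=4.4)[:, :420] if 0 else cv2.resize(g[300:370,230:300],None,fx=2.1,fy=2.1)
h=np.zeros((600,800,3),np.uint8); h[:440,:792]=a; h[445:595,:180]=b; h[445:592,200:347]=e
e2=cv2.resize(g[180:260,280:400],None,fx=1.9,fy=1.9,interpolation=cv2.INTER_CUBIC); h[445:597,400:628]=e2
save(h,'crops')
for nm,(x0,x1,y0,y1) in dict(pad=(350,376,220,246),stand=(220,272,260,300)).items():
    m=(f[y0:y1,x0:x1].max(2)<55).astype(np.uint8)
    cn=max(cv2.findContours(m,0,2)[0],key=cv2.contourArea); r=cv2.minAreaRect(cn)
    u,v=r[0][0]+x0,r[0][1]+y0
    z=.157 if nm=='pad' else .032
    box=[onz(c,p[0]+x0,p[1]+y0,z)[:2].round(3) for p in cv2.boxPoints(r)]
    print(nm,u,v,r[1:],onz(c,u,v,z).round(4),box)
for p in [(379,158),(502,161),(501,222),(379,218)]: print(p,onz(c,*p,.105).round(3),onz(c,*p,.065).round(3))
E
```

```text
pad 362.5 232.0 ((17.0, 18.0), 0.0) [ 0.54   -0.0167  0.157 ] [array([0.52 , 0.002]), array([0.56 , 0.002]), array([ 0.56 , -0.035]), array([ 0.52 , -0.036])]
stand 245.77386474609375 279.52696990966797 ((23.83379554748535, 37.81199264526367), 75.0685806274414) [0.4377 0.2555 0.032 ] [array([0.453, 0.307]), array([0.478, 0.22 ]), array([0.423, 0.204]), array([0.398, 0.29 ])]
(379, 158) [ 0.721 -0.056  0.105] [ 0.732 -0.059  0.065]
(502, 161) [ 0.719 -0.341  0.105] [ 0.73  -0.353  0.065]
(501, 222) [ 0.576 -0.336  0.105] [ 0.582 -0.348  0.065]
(379, 218) [ 0.58  -0.057  0.105] [ 0.587 -0.06   0.065]
```

View pics/crops.png

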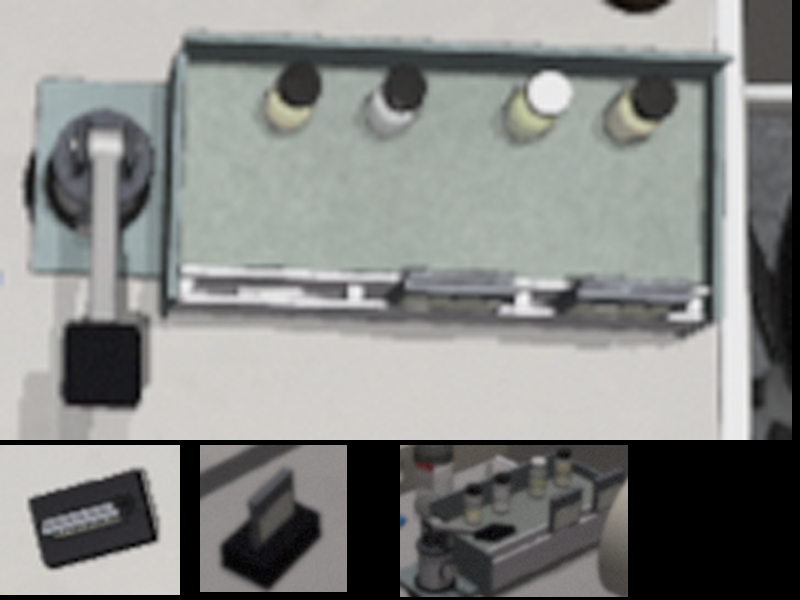

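Empty bay: the leftmost one (rack y = +90), seen around crop (270,290). The other two bays show dark holders. The stand is yawed about 16°, and the pad is near (0.54, -0.017).

drive_tool:
  increments:
    - [255, 0.021, 0.033, 0.006, 0]
    - [255, 0.042, 0.066, 0.012, 0]
    - [255, 0.063, 0.099, 0.018, 0]
    - [255, 0.084, 0.132, 0.024, 0]
    - [255, 0.105, 0.165, 0.03, 0]
  newtons: 20

```text
time_s: 0.57
eef_pos: [0.3127, -0.3695, 0.2445]
orientation: [-3.088, -0.575, 0.0]
contact_force: [1.2, 0.7, 0.6]
gripper_width: 0.0608
finger_force: 0.0
```

drive_tool:
  increments:
    - [255, 0.021, 0.033, 0, 0]
    - [255, 0.042, 0.066, 0, 0]
    - [255, 0.063, 0.099, 0, 0]
    - [255, 0.084, 0.132, 0, 0]
    - [255, 0.105, 0.165, 0, 0]

```text
time_s: 0.98
eef_pos: [0.4178, -0.2045, 0.2445]
orientation: [3.088, 0.576, 0.0]
contact_force: [1.0, -0.9, -0.7]
gripper_width: 0.0273
finger_force: 0.0
```

drive_tool:
  increments:
    - [255, 0.021, 0.033, 0, 0]
    - [255, 0.042, 0.066, 0, 0]
    - [255, 0.063, 0.099, 0, 0]
    - [255, 0.063, 0.099, 0, 0]
    - [255, 0.063, 0.099, 0, 0]

```text
time_s: 1.4
eef_pos: [0.4805, -0.1058, 0.2442]
orientation: [-3.087, -0.582, 0.001]
contact_force: [-0.8, -0.4, -0.0]
gripper_width: 0.0005
finger_force: 0.0
```

```bash
python3 - <<'E'
from h import *
import pickle
f,c=snap('wrist'); save(f,'w1'); pickle.dump((f,c),open('w1.pkl','wb')); print(c[2],c[1][:,2]); s=manip.read_state(); print(s['eef_pos'],s['orientation'],s['contact_force'],s['gripper_width'],s['time_s'])
print(proj(c,s['eef_pos']),proj(c,[.54,-.017,.157]))
E
```

```text
[ 0.55256204 -0.07804953  0.4132204 ] [-0.25382917 -0.09890552 -0.96217901]
[ 0.48003444 -0.10708378  0.24425248] [ 3.08780458e+00  5.78668733e-01 -1.62793271e-03] [ 0.10718468  0.30958319 -0.22852919] 0.0004704156138126668 1.45
[324.33079138 302.46719064] [231.96470897 126.24039465]
```

View pics/w1.png

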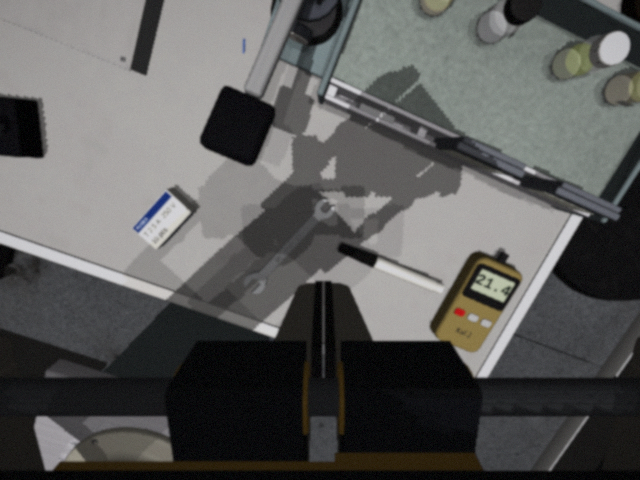

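Wrist view: the pad is at (237,125), which matches its predicted position (232,126). The rack's lip line runs from (325,90) to (618,210). Next, the first stroke.

drive_tool:
  increments:
    - [255, 0.02, 0.03, 0, 0]
    - [255, 0.04, 0.06, 0, 0]
    - [255, 0.059, 0.089, 0, 0]
    - [255, 0.059, 0.089, -0.03, 0]
    - [255, 0.059, 0.089, -0.065, 0]

```text
time_s: 1.87
eef_pos: [0.5419, -0.0195, 0.1818]
orientation: [3.085, 0.576, 0.01]
contact_force: [0.6, -0.1, -0.1]
gripper_width: 0.0003
finger_force: 0.0
```

drive_tool:
  increments:
    - [255, 0, 0, -0.018, 0]
    - [255, 0, 0, -0.035, 0]
    - [255, -0.003, 0, -0.055, 0]
    - [255, -0.003, 0, -0.075, 0]
    - [255, -0.003, 0, -0.085, 0]

```text
time_s: 2.28
eef_pos: [0.5355, -0.0203, 0.0939]
orientation: [-3.089, -0.572, 0.002]
contact_force: [-2.9, 1.5, 11.1]
gripper_width: 0.0008
finger_force: 5.9
```

drive_tool:
  increments:
    - [255, 0, 0, -0.004, 0]
    - [255, 0, 0, -0.008, 0]
    - [255, 0, 0, -0.01, 0]
    - [255, 0, 0, -0.01, 0]
    - [255, 0, 0, -0.01, 0]

```text
time_s: 2.7
eef_pos: [0.5363, -0.0204, 0.0885]
orientation: [3.089, 0.572, -0.001]
contact_force: [-12.6, 2.4, 25.1]
gripper_width: 0.0005
finger_force: 14.0
```

drive_tool:
  increments:
    - [255, 0, 0, 0.025, 0]
    - [255, 0, 0, 0.05, 0]
    - [255, 0.003, 0, 0.083, 0]
    - [255, 0.003, 0, 0.083, 0]
    - [255, 0.003, 0, 0.083, 0]

```text
time_s: 3.12
eef_pos: [0.5406, -0.0207, 0.17]
orientation: [3.087, 0.572, 0.007]
contact_force: [-0.4, 0.5, -0.2]
gripper_width: 0.0009
finger_force: 0.0
```

```bash
python3 - <<'E'
from h import *
import pickle
f,c=snap('wrist'); pickle.dump((f,c),open('w2.pkl','wb'))
g,c2=snap('top')
x0,x1,y0,y1=350,376,215,250
h=np.vstack([cv2.resize(f,(400,300)),cv2.resize(g[180:255,330:430],(400,300))]); save(h,'up1'); print(manip.read_state()['contact_force'])
E
```

```text
[-0.98982388 -0.74351011 -0.38823544]
```

View pics/up1.png

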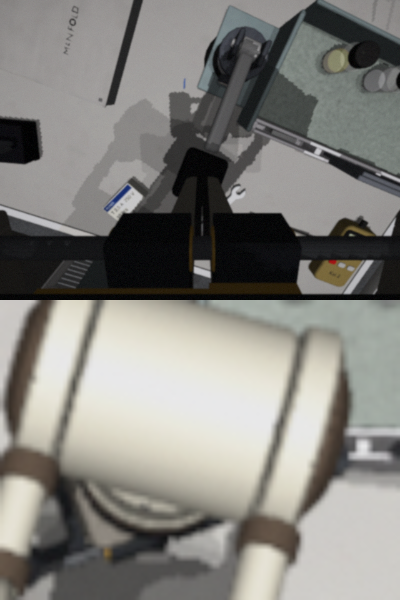

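The pad is back up at the fingertips, at (200,175) in the upper half of the picture. Three more strokes follow.

drive_tool:
  increments:
    - [255, 0, 0, -0.03, 0]
    - [255, -0.003, 0, -0.055, 0]
    - [255, -0.003, 0, -0.078, 0]
    - [255, -0.003, 0, -0.084, 0]
    - [255, -0.003, 0, -0.084, 0]

```text
time_s: 3.63
eef_pos: [0.5386, -0.0199, 0.0886]
orientation: [3.086, 0.575, 0.005]
contact_force: [-9.7, 0.7, 35.3]
gripper_width: 0.0005
finger_force: 17.9
```

drive_tool:
  increments:
    - [255, 0, 0, -0.001, 0]
    - [255, 0, 0, 0.025, 0]
    - [255, 0, 0, 0.055, 0]
    - [255, 0.003, 0, 0.084, 0]
    - [255, 0.003, 0, 0.084, 0]

```text
time_s: 4.05
eef_pos: [0.5425, -0.0198, 0.1728]
orientation: [3.085, 0.574, 0.013]
contact_force: [0.7, 0.0, 0.8]
gripper_width: 0.0008
finger_force: 0.0
```

drive_tool:
  increments:
    - [255, 0, 0, 0, 0]
    - [255, 0, 0, -0.03, 0]
    - [255, -0.003, 0, -0.055, 0]
    - [255, -0.003, 0, -0.078, 0]
    - [255, -0.003, 0, -0.085, 0]

```text
time_s: 4.47
eef_pos: [0.5384, -0.0194, 0.0869]
orientation: [3.087, 0.575, 0.004]
contact_force: [-23.9, 5.4, 74.4]
gripper_width: 0.0006
finger_force: 38.4
```

drive_tool:
  increments:
    - [255, 0, 0, 0, 0]
    - [255, 0, 0, 0, 0]
    - [255, 0, 0, 0, 0]
    - [255, 0, 0, 0.03, 0]
    - [255, 0.003, 0, 0.055, 0]

```text
time_s: 4.88
eef_pos: [0.538, -0.0188, 0.1373]
orientation: [-3.088, -0.575, 0.004]
contact_force: [4.6, -1.0, 3.8]
gripper_width: 0.0006
finger_force: 2.1
```

drive_tool:
  increments:
    - [255, 0, 0, 0.03, 0]
    - [255, 0, 0, 0.03, 0]
    - [255, 0, 0, 0.03, 0]
    - [255, 0, 0, 0, 0]
    - [255, -0.003, 0, -0.025, 0]

```text
time_s: 5.3
eef_pos: [0.5367, -0.019, 0.111]
orientation: [3.087, 0.575, 0.002]
contact_force: [7.0, -1.6, 9.3]
gripper_width: 0.0006
finger_force: 5.0
```

drive_tool:
  increments:
    - [255, 0, 0, -0.02, 0]
    - [255, 0, 0, -0.03, 0]
    - [255, 0, 0, -0.03, 0]
    - [255, 0, 0, -0.03, 0]
    - [255, 0, 0, -0.03, 0]

```text
time_s: 5.72
eef_pos: [0.5377, -0.019, 0.0878]
orientation: [3.087, 0.577, 0.002]
contact_force: [-15.2, 2.4, 48.0]
gripper_width: 0.0002
finger_force: 25.0
```

drive_tool:
  increments:
    - [255, 0, 0, 0.03, 0]
    - [255, 0.003, 0, 0.055, 0]
    - [255, 0.003, 0, 0.085, 0]
    - [255, 0.003, 0, 0.085, 0]
    - [255, 0.003, 0, 0.085, 0]

```text
time_s: 6.13
eef_pos: [0.5384, -0.0184, 0.1661]
orientation: [-3.088, -0.575, 0.003]
contact_force: [-0.6, 0.2, -0.7]
gripper_width: 0.0003
finger_force: 0.0
```

drive_tool:
  increments:
    - [255, 0, 0, 0.035, 7]
    - [255, -0.005, 0.01, 0.07, 14]
    - [255, -0.015, 0.03, 0.07, 21]
    - [255, -0.025, 0.05, 0.07, 28]
    - [200, -0.035, 0.075, 0.07, 35]

```text
time_s: 6.55
eef_pos: [0.502, 0.0568, 0.2338]
orientation: [-2.766, -1.482, 0.009]
contact_force: [-0.4, 0.8, -0.1]
gripper_width: 0.0053
finger_force: 0.0
```

drive_tool:
  increments:
    - [150, -0.01, 0.02, 0, 7]
    - [100, -0.02, 0.04, 0, 14]
    - [50, -0.03, 0.06, 0, 21]
    - [0, -0.04, 0.08, 0, 28]
    - [0, -0.045, 0.1, 0, 35]

```text
time_s: 6.97
eef_pos: [0.4559, 0.1573, 0.233]
orientation: [-2.189, -2.246, 0.01]
contact_force: [1.3, -0.2, 1.4]
gripper_width: 0.0385
finger_force: 0.0
```

drive_tool:
  increments:
    - [0, 0, 0, 0, 7]
    - [0, 0, 0, 0, 15]
    - [0, 0, 0, 0, 15]
    - [0, 0, 0, 0, 15]
    - [0, 0, 0, 0, 15]

```text
time_s: 7.38
eef_pos: [0.4582, 0.1563, 0.2354]
orientation: [-1.89, -2.505, 0.004]
contact_force: [1.1, -0.3, 0.6]
gripper_width: 0.0715
finger_force: 0.0
```

```bash
python3 - <<'E'
from h import *
import pickle
f,c=snap('wrist'); save(f,'w3'); pickle.dump((f,c),open('w3.pkl','wb'))
s=manip.read_state(); print(s['eef_pos'],s['orientation'],s['gripper_width'],s['time_s'],c[2]); print(proj(c,[.4377,.2555,.09]),proj(c,[.4377,.2555,.032]))
E
```

```text
[0.45856164 0.15634542 0.23601497] [-1.89020816 -2.50658184  0.00306052] 0.07586174179068815 7.4333 [0.43831617 0.22995819 0.40454343]
[332.29185233 111.68415893] [331.03831875 116.66908294]
```

View pics/w3.png

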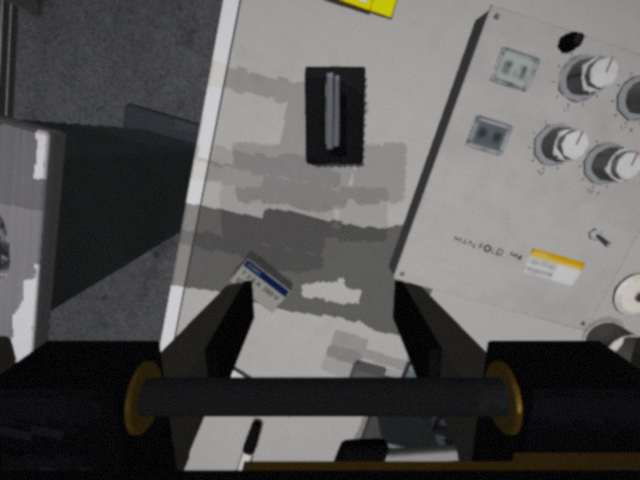

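The open fingers show at the bottom of the wrist view. The stand spans (305–365, 66–165) and the holder's top strip is near (333,110).

```bash
python3 - <<'E'
from h import *
import pickle
f,c=pickle.load(open('w3.pkl','rb'))
def A(p,q): d=q-p; return np.degrees(np.arctan2(d[1],d[0]))
x0,x1,y0,y1=295,375,55,175
g=f[y0:y1,x0:x1].max(2)
def rep(m,z,n):
    cn=max(cv2.findContours(m.astype(np.uint8),0,1)[0],key=cv2.contourArea); 
    r=cv2.minAreaRect(cn); b=cv2.boxPoints(r); W=np.array([onz(c,p[0]+x0,p[1]+y0,z)[:2] for p in b])
    e=[W[1]-W[0],W[2]-W[1]]; print(n,W.mean(0).round(4),[(np.linalg.norm(k).round(4),np.degrees(np.arctan2(k[1],k[0])).round(1)) for k in e],r)
m=g<60; m=cv2.morphologyEx(m.astype(np.uint8),cv2.MORPH_CLOSE,np.ones((25,25))); rep(m,.032,'stand')
m=(g>75); m[:12]=0;m[-12:]=0;m[:,:14]=0;m[:,-14:]=0
m=cv2.morphologyEx(m.astype(np.uint8),cv2.MORPH_CLOSE,np.ones((5,5))); rep(m,.09,'holder')
for v in (85,110,135): print(v,[int(k) for k in f[v,318:352].mean(1)])
s=manip.read_state(); t=R.from_rotvec(s['orientation']).as_matrix(); print('phi',A(np.zeros(2),t[:2,1]),t[:,2])
E
```

```text
stand [0.441  0.2561] [(np.float64(0.0736), np.float64(15.9)), (np.float64(0.1091), np.float64(-71.8))] ((39.5, 59.5), (119.0, 79.0), 90.0)
holder [0.4373 0.2559] [(np.float64(0.0095), np.float64(15.9)), (np.float64(0.0584), np.float64(-73.4))] ((37.0, 55.0), (76.0, 12.0), 90.0)
85 [23, 22, 25, 19, 18, 23, 34, 59, 78, 86, 95, 100, 99, 94, 83, 65, 63, 81, 91, 89, 79, 56, 33, 24, 23, 18, 21, 24, 19, 28, 24, 25, 30, 25]
110 [19, 15, 23, 24, 15, 20, 31, 58, 76, 88, 94, 101, 95, 93, 83, 71, 74, 88, 95, 93, 78, 59, 31, 15, 11, 13, 11, 13, 18, 15, 18, 21, 18, 23]
135 [20, 25, 22, 19, 17, 22, 39, 63, 82, 86, 95, 99, 95, 89, 80, 75, 86, 90, 95, 91, 75, 48, 28, 14, 12, 15, 10, 16, 16, 20, 21, 16, 23, 23]
phi 15.960306915197355 [-2.92251005e-03 -2.38126253e-04 -9.99995701e-01]
```

drive_tool:
  increments:
    - [0, -0.008, 0.035, -0.01, 0]
    - [0, -0.016, 0.07, -0.03, 0]
    - [0, -0.0215, 0.0997, -0.06, 0]
    - [0, -0.0215, 0.0997, -0.09, 0]
    - [0, -0.0215, 0.0997, -0.09, 0]

```text
time_s: 7.85
eef_pos: [0.4328, 0.2559, 0.141]
orientation: [-1.883, -2.506, 0.016]
contact_force: [-1.1, -0.3, -1.5]
gripper_width: 0.0919
finger_force: 0.0
```

drive_tool:
  increments:
    - [0, 0, 0, -0.03, 0]
    - [0, 0, 0, -0.06, 0]
    - [0, 0, 0, -0.08, 0]
    - [0, 0, 0, -0.086, 0]
    - [0, 0, 0, -0.086, 0]

```text
time_s: 8.27
eef_pos: [0.4373, 0.2554, 0.061]
orientation: [-1.889, -2.508, 0.004]
contact_force: [-0.4, -0.2, 0.1]
gripper_width: 0.092
finger_force: 0.0
```

```bash
python3 - <<'E'
from h import *
f,c=snap('wrist'); save(f,'w4'); s=manip.read_state(); print(s['eef_pos'],s['contact_force'])
E
```

```text
[0.43845714 0.25590334 0.06248668] [-0.79224505  0.28475043  0.11084072]
```

View pics/w4.png

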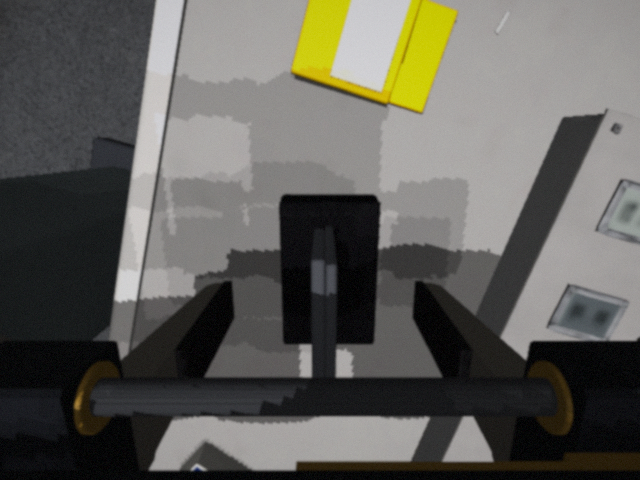

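The holder, at column 324, is centred between the fingers. Closing, then lifting.

drive_tool:
  increments:
    - [120, 0, 0, -0.002, 0]
    - [255, 0, 0, -0.002, 0]
    - [255, 0, 0, -0.002, 0]
    - [255, 0, 0, -0.002, 0]
    - [255, 0, 0, -0.002, 0]
  newtons: 45

```text
time_s: 8.73
eef_pos: [0.4382, 0.2565, 0.0603]
orientation: [1.887, 2.511, 0.001]
contact_force: [0.4, -0.1, 0.5]
gripper_width: 0.0608
finger_force: 0.0
```

drive_tool:
  increments:
    - [255, 0, 0, 0, 0]
    - [255, 0, 0, 0, 0]
    - [255, 0, 0, 0, 0]
    - [255, 0, 0, 0, 0]
    - [255, 0, 0, 0, 0]

```text
time_s: 9.15
eef_pos: [0.4377, 0.2564, 0.0596]
orientation: [-1.888, -2.511, 0.0]
contact_force: [-0.0, -0.2, -0.0]
gripper_width: 0.0275
finger_force: 0.0
```

drive_tool:
  increments:
    - [255, 0, 0, 0, 0]
    - [255, 0, 0, 0, 0]
    - [255, 0, 0, 0, 0]
    - [255, 0, 0, 0, 0]
    - [255, 0, 0, 0, 0]

```text
time_s: 9.57
eef_pos: [0.4377, 0.2564, 0.0596]
orientation: [-1.888, -2.511, 0.0]
contact_force: [0.3, -0.7, 0.4]
gripper_width: 0.0105
finger_force: 45.0
```

drive_tool:
  increments:
    - [255, 0, 0, 0.01, 0]
    - [255, 0, 0, 0.025, 0]
    - [255, 0, 0, 0.05, 0]
    - [255, 0, 0, 0.08, 0]
    - [255, 0, 0, 0.115, 0]

```text
time_s: 9.98
eef_pos: [0.4365, 0.256, 0.1751]
orientation: [-1.887, -2.51, 0.004]
contact_force: [0.8, -0.2, -0.6]
gripper_width: 0.0106
finger_force: 45.0
```

drive_tool:
  increments:
    - [255, 0, -0.03, 0.03, -3]
    - [255, 0, -0.065, 0.06, -6]
    - [255, 0, -0.1, 0.06, -9]
    - [255, 0, -0.135, 0.06, -12]
    - [255, 0, -0.17, 0.06, -16]

```text
time_s: 10.4
eef_pos: [0.4378, 0.0849, 0.2363]
orientation: [2.22, 2.22, 0.003]
contact_force: [0.2, 0.3, -1.0]
gripper_width: 0.0107
finger_force: 45.0
```

drive_tool:
  increments:
    - [255, 0, -0.035, 0, 0]
    - [255, 0, -0.07, 0, 0]
    - [255, 0, -0.105, 0, 0]
    - [255, 0.005, -0.14, 0, 0]
    - [255, 0.02, -0.175, 0, 0]

```text
time_s: 10.82
eef_pos: [0.4568, -0.0902, 0.2356]
orientation: [2.219, 2.223, 0.0]
contact_force: [0.9, 0.8, -0.1]
gripper_width: 0.0106
finger_force: 45.0
```

drive_tool:
  increments:
    - [255, 0.015, -0.035, 0, 0]
    - [255, 0.03, -0.07, 0, 0]
    - [255, 0.04, -0.1, 0, 0]
    - [255, 0.04, -0.11, 0, 0]
    - [255, 0.04, -0.11, 0, 0]

```text
time_s: 11.23
eef_pos: [0.4975, -0.2006, 0.2348]
orientation: [-2.222, -2.221, 0.001]
contact_force: [-0.8, 0.2, -0.6]
gripper_width: 0.0109
finger_force: 45.0
```

```bash
python3 - <<'E'
from h import *
import pickle
f,c=snap('wrist'); save(f,'w5'); pickle.dump((f,c),open('w5.pkl','wb'))
s=manip.read_state(); print(s['eef_pos'],s['orientation'],s['gripper_width'],s['contact_force'],c[2],s['time_s'])
E
```

```text
[ 0.49740676 -0.19882738  0.23475532] [-2.21999611e+00 -2.22162887e+00 -3.27972265e-04] 0.010720794338080862 [-1.22558883  0.17729484 -1.0805136 ] [ 0.49812373 -0.12409231  0.40385763] 11.2833
```

View pics/w5.png

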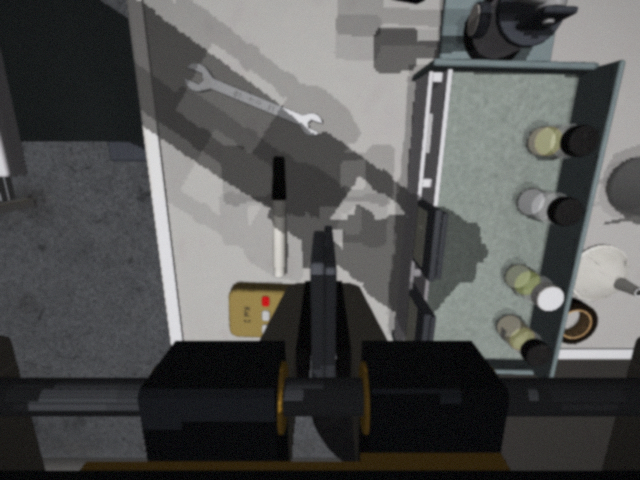

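The empty bay shows in the channel at x 418–450, rows 70–185. The bay's end blocks are at (435,76) and (425,184), and the neighbouring holders are at (428,240) and (420,310).

```bash
python3 - <<'E'
from h import *
import pickle
f,c=pickle.load(open('w5.pkl','rb'))
save(cv2.resize(f[58:198,395:475],None,fx=4.28,fy=4.28,interpolation=cv2.INTER_CUBIC),'bay')
for v in range(85,180,15): print(v,'x412:',[int(k) for k in f[v-1:v+2,410:452].mean((0,2))])
for u in(427,430): print('y',u,[int(k) for k in f[60:200,u].mean(1)])
E
```

```text
85 x412: [137, 134, 135, 132, 126, 109, 87, 76, 73, 73, 71, 70, 70, 71, 71, 73, 86, 124, 174, 205, 204, 179, 124, 76, 55, 56, 57, 61, 65, 69, 69, 69, 72, 71, 74, 102, 154, 196, 211, 208, 187, 160]
100 x412: [135, 131, 127, 118, 102, 83, 74, 74, 72, 71, 72, 71, 73, 73, 77, 103, 153, 195, 210, 200, 159, 106, 76, 72, 69, 70, 71, 73, 71, 71, 71, 72, 71, 82, 127, 178, 207, 211, 198, 175, 150, 143]
115 x412: [126, 110, 83, 74, 72, 73, 73, 74, 75, 72, 72, 72, 74, 83, 117, 167, 204, 211, 200, 186, 177, 166, 139, 103, 77, 73, 73, 71, 71, 73, 70, 78, 107, 161, 202, 214, 209, 184, 157, 145, 144, 145]
130 x412: [127, 106, 82, 75, 74, 72, 75, 73, 72, 72, 73, 74, 92, 140, 187, 210, 209, 196, 182, 180, 170, 136, 94, 73, 70, 71, 71, 74, 74, 75, 97, 145, 189, 211, 210, 189, 161, 147, 144, 142, 143, 145]
145 x412: [108, 85, 74, 73, 74, 73, 73, 73, 73, 72, 79, 109, 166, 202, 211, 203, 191, 185, 176, 156, 123, 87, 73, 70, 70, 71, 72, 73, 81, 117, 170, 203, 213, 203, 178, 151, 139, 140, 141, 145, 146, 146]
160 x412: [74, 73, 73, 73, 73, 72, 73, 71, 77, 93, 137, 184, 209, 206, 172, 118, 79, 69, 69, 71, 72
[... 916 characters left out ...]
6, 70, 71, 71, 71, 71, 73, 71, 76, 72, 71]
y 430 [158, 136, 97, 58, 44, 33, 32, 33, 26, 42, 78, 137, 180, 196, 205, 203, 207, 208, 210, 207, 209, 210, 207, 207, 206, 202, 204, 204, 200, 198, 197, 195, 194, 190, 184, 179, 179, 174, 168, 163, 160, 154, 152, 149, 146, 135, 131, 124, 118, 113, 109, 102, 113, 141, 169, 180, 181, 181, 181, 179, 180, 179, 177, 176, 174, 174, 173, 173, 173, 174, 168, 169, 167, 163, 158, 147, 147, 147, 147, 141, 140, 139, 134, 132, 128, 122, 117, 108, 106, 102, 98, 94, 86, 79, 74, 72, 74, 71, 74, 73, 72, 70, 72, 72, 71, 70, 72, 72, 70, 71, 71, 73, 71, 72, 73, 70, 72, 84, 115, 163, 186, 188, 181, 176, 168, 158, 139, 108, 84, 73, 71, 71, 73, 71, 69, 74, 69, 77, 75, 71]
```

View pics/bay.png

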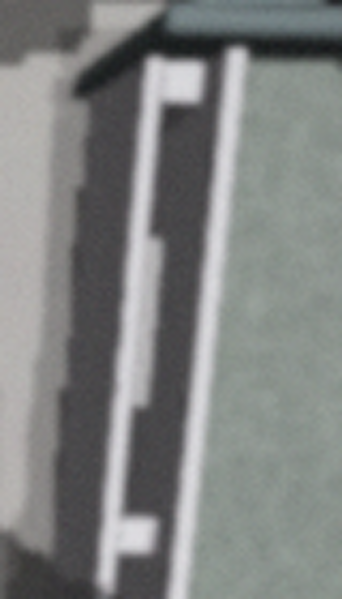

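Crop: the lip is the left white strip and the slot's back wall the right one. The end blocks are at crop (180,82) and (137,535), and the seat clip is at (148,320).

```bash
python3 - <<'E'
from h import *
import pickle
f,c=pickle.load(open('w5.pkl','rb'))
g=f.astype(float).mean(2)
def edges(v,a,b,th=140):
    p=g[v-1:v+2].mean(0); k=a+int(np.argmax(p[a:b])); 
    i=k
    while p[i]>th:i-=1
    l=i+(th-p[i])/(p[i+1]-p[i]); i=k
    while p[i]>th:i+=1
    return l,i-1+(p[i-1]-th)/(p[i-1]-p[i])
vs=[88,94,100,156,160,164,168,172]
L=np.array([onz(c,np.mean(edges(v,416,436)),v,.065)[:2] for v in vs])
B=np.array([onz(c,edges(v,434,455)[0],v,.075)[:2] for v in vs])
for n,P in(('lip centre',L),('backwall front',B)):
    p=np.polyfit(P[:,1],P[:,0],1); print(n,np.polyval(p,[-.11,-.07,-.15]).round(4),'yaw',-np.degrees(np.arctan(p[0])).round(2),'resid',(P[:,0]-np.polyval(p,P[:,1])).std().round(5))
def cr(u,a,b,th=125):
    p=g[a:b,u]; return [a+i+(th-p[i])/(p[i+1]-p[i]) for i in range(len(p)-1) if (p[i]-th)*(p[i+1]-th)<0]
for u in(425,427,428): print('low block',u,[(round(r,1),onz(c,u,r,.065)[:2].round(4)) for r in cr(u,170,195)])
for u in(436,437,438): print('up block',u,[(round(r,1),onz(c,u,r,.065)[:2].round(4)) for r in cr(u,66,90)])
for u in(431,):print('seat',[(round(r,1),onz(c,u,r,.049)[:2].round(4)) for r in cr(u,100,165)])
s=manip.read_state(); t=R.from_rotvec(s['orientation']).as_matrix(); print('phi',np.degrees(np.arctan2(t[1,1],t[0,1])),t[:,2].round(4),s['eef_pos'])
# holder top centre in view
tcp=np.array(s['eef_pos']); zt=tcp[2]+.0304
print('holder top predicted',proj(c,tcp+[0,.03,.0304]),proj(c,tcp+[-.0055,.03,.0304]),proj(c,tcp+[.0055,.03,.0304]))
for v in (240,250,262): print([int(k) for k in g[v,304:346]])
E
```

```text
lip centre [0.5893 0.5902 0.5884] yaw -1.32 resid 4e-05
backwall front [0.6003 0.6013 0.5993] yaw -1.43 resid 6e-05
low block 425 [(np.float64(177.8), array([ 0.5923, -0.1552])), (np.float64(187.2), array([ 0.5929, -0.1639]))]
low block 427 [(np.float64(177.8), array([ 0.5941, -0.1552])), (np.float64(187.3), array([ 0.5948, -0.1639]))]
low block 428 [(np.float64(177.8), array([ 0.5951, -0.1553])), (np.float64(187.2), array([ 0.5957, -0.1639]))]
up block 436 [(np.float64(71.6), array([ 0.5948, -0.0654])), (np.float64(81.7), array([ 0.5955, -0.0734]))]
up block 437 [(np.float64(71.6), array([ 0.5957, -0.0654])), (np.float64(81.8), array([ 0.5964, -0.0735]))]
up block 438 [(np.float64(71.6), array([ 0.5965, -0.0654])), (np.float64(81.8), array([ 0.5972, -0.0735]))]
seat [(np.float64(113.1), array([ 0.5978, -0.0977])), (np.float64(133.9), array([ 0.5992, -0.1161]))]
phi 0.042134948546111536 [-5.e-04  8.e-04 -1.e+00] [ 0.49740676 -0.19882738  0.23475532]
holder top predicted [321.30460369 258.35492127] [307.63125148 258.35463537] [334.9781314  258.35520718]
[86, 83, 86, 87, 84, 88, 84, 77, 65, 48, 37, 31, 31, 32, 32, 29, 29, 27, 26, 27, 27, 30, 34, 32, 36, 32, 33, 34, 58, 104, 138, 154, 160, 165, 165, 164, 165, 154, 131, 100, 87, 87]
[84, 85, 81, 82, 85, 87, 79, 68, 50, 40, 29, 35, 34, 31, 38, 30, 30, 30, 29, 27, 24, 25, 28, 24, 28, 28, 29, 28, 32, 38, 63, 86, 97, 98, 101, 102, 103, 108, 107, 101, 99, 100]
[91, 82, 85, 86, 89, 85, 73, 54, 46, 49, 49, 53, 47, 49, 51, 49, 46, 48, 40, 35, 31, 25, 27, 29, 27, 32, 29, 28, 29, 31, 38, 60, 83, 93, 100, 98, 97, 100, 101, 103, 101, 101]
```

```bash
python3 - <<'E'
from h import *
import pickle
w=pickle.load(open('w5.pkl','rb'))[1]; t=pickle.load(open('d0.pkl','rb'))['top'][1]
for a,b in (((578,140),(407.7,169.3)),((566,210),(431.8,169.5)),((549,292),(464.5,172))):
    p,d=ray(w,*a); q,e=ray(t,*b)
    k=np.linalg.lstsq(np.c_[d,-e],q-p,rcond=None)[0]; print((p+d*k[0]).round(3),(q+e*k[1]).round(3))
E
```

```text
[ 0.693 -0.122  0.115] [ 0.693 -0.121  0.115]
[ 0.693 -0.176  0.117] [ 0.693 -0.176  0.117]
[ 0.69  -0.246  0.119] [ 0.687 -0.25   0.12 ]
```

drive_tool:
  increments:
    - [255, 0.015, 0.03, 0, -0.5]
    - [255, 0.03, 0.06, 0, -1.0]
    - [255, 0.06, 0.0848, 0, -1.4]
    - [255, 0.09, 0.0848, 0, -1.4]
    - [255, 0.095, 0.0848, 0, -1.4]

```text
time_s: 11.7
eef_pos: [0.5949, -0.1101, 0.2345]
orientation: [2.24, 2.202, 0.002]
contact_force: [0.2, -0.2, -1.9]
gripper_width: 0.0106
finger_force: 45.0
```

drive_tool:
  increments:
    - [255, 0, 0, -0.03, 0]
    - [255, 0, 0, -0.06, 0]
    - [255, 0, 0, -0.085, 0]
    - [255, 0, 0, -0.1, 0]
    - [255, 0, 0, -0.1, 0]

```text
time_s: 12.12
eef_pos: [0.589, -0.1115, 0.1306]
orientation: [-2.239, -2.192, 0.005]
contact_force: [-0.4, 0.4, -1.4]
gripper_width: 0.0106
finger_force: 45.0
```

```bash
python3 - <<'E'
from h import *
import pickle
f,c=snap('wrist'); save(f,'w6'); pickle.dump((f,c),open('w6.pkl','wb'))
s=manip.read_state(); t=R.from_rotvec(s['orientation']).as_matrix(); print('phi',np.degrees(np.arctan2(t[1,1],t[0,1])),s['eef_pos'],s['contact_force'],s['gripper_width'],s['time_s'])
g=f.astype(float).mean(2)
tc=np.array(s['eef_pos'])
for n,P in dict(lip=[.5895,-.09,.065],wall=[.6007,-.09,.075],cardtop=tc+[-.0055,.03,.03],backtop=tc+[.0055,.03,.03],bladef=tc+[.0005,.028,-.0497],bladeb=tc+[.0055,.028,-.0497]).items(): print(n,proj(c,P).round(1))
E
```

```text
phi -1.2166811952810705 [ 0.59057144 -0.11221496  0.13315089] [ 0.14441362 -0.55412166 -0.73537796] 0.010773443456141122 12.1667
lip [323.1 229.1]
wall [340.5 232.4]
cardtop [309.7 266. ]
backtop [337.3 265.5]
bladef [325.2 226.7]
bladeb [333.4 226.5]
```

drive_tool:
  increments:
    - [255, 0, 0, 0, 0]
    - [255, 0, 0, 0, 0]
    - [255, 0, 0, 0, 0]
    - [255, 0, 0, 0, 0]
    - [255, 0, 0, 0, 0]

```text
time_s: 12.58
eef_pos: [0.5932, -0.114, 0.1356]
orientation: [2.245, 2.196, 0.001]
contact_force: [-0.5, -0.3, -0.6]
gripper_width: 0.011
finger_force: 45.0
```

```bash
python3 - <<'E'
from h import *
import pickle
f,c=snap('wrist'); save(f,'w7'); pickle.dump((f,c),open('w7.pkl','wb'))
s=manip.read_state(); t=R.from_rotvec(s['orientation']).as_matrix(); print('phi',np.degrees(np.arctan2(t[1,1],t[0,1])),t[:,2].round(4),s['eef_pos'],s['contact_force'],s['time_s'])
g=f.astype(float).mean(2); tc=np.array(s['eef_pos'])
for n,P in dict(lip=[.5898,-.08,.065],wall=[.601,-.08,.075],cardtop=tc+[-.0055,.03,.03],backtop=tc+[.0055,.03,.03],bladef=tc+[.0005,.028,-.0497],bladeb=tc+[.0055,.028,-.0497]).items(): print(n,proj(c,P).round(1))
for v in (180,190,200,210,220,240,270): print(v,[int(k) for k in g[v-1:v+2,300:356].mean(0)])
save(cv2.resize(f[150:310,260:390],None,fx=3.75,fy=3.75,interpolation=cv2.INTER_CUBIC),'w7c')
E
```

```text
phi -1.2705751988720995 [ 1.e-03 -4.e-04 -1.e+00] [ 0.59308039 -0.11398529  0.13528027] [-0.43371821 -0.21864694 -0.70692941] 12.6333
lip [315.8 209. ]
wall [333.  211.3]
cardtop [306.3 262.4]
backtop [333.4 261.9]
bladef [321.6 224.3]
bladeb [329.7 224.1]
180 [78, 76, 77, 75, 74, 75, 77, 75, 78, 75, 75, 69, 63, 57, 66, 75, 80, 78, 80, 87, 107, 125, 131, 132, 131, 134, 136, 142, 144, 142, 144, 145, 145, 147, 147, 147, 147, 148, 146, 145, 146, 144, 143, 145, 145, 143, 143, 144, 144, 143, 144, 143, 143, 143, 141, 142]
190 [76, 75, 77, 76, 74, 75, 78, 76, 77, 75, 74, 75, 77, 80, 87, 95, 103, 106, 104, 99, 100, 104, 107, 105, 104, 104, 103, 105, 106, 109, 108, 109, 107, 101, 98, 98, 107, 106, 105, 98, 84, 73, 60, 54, 55, 58, 58, 60, 65, 73, 75, 77, 77, 80, 81, 77]
200 [77, 77, 76, 76, 76, 76, 77, 76, 75, 76, 77, 75, 76, 77, 86, 97, 103, 106, 105, 99, 93, 98, 103, 107, 108, 108, 110, 109, 109, 109, 107, 101, 90, 79, 86, 98, 103, 105, 104, 97, 86, 69, 55, 54, 56, 57, 60, 58, 59, 57, 57, 58, 59, 58, 61, 63]
210 [73, 75, 74, 75, 75, 77, 77, 73, 76, 76, 76, 76, 75, 77, 85, 93, 105, 104, 105, 
[... 175 characters left out ...]
77, 75, 76, 74, 74, 75, 74, 74, 74, 75, 75, 77, 83, 94, 103, 106, 101, 96, 92, 87, 85, 78, 75, 75, 74, 74, 75, 79, 99, 126, 128, 126, 161, 188, 180, 154, 134, 117, 96, 77, 87, 101, 107, 99, 87, 79, 80, 80, 79, 81, 81, 80, 80, 81]
240 [75, 75, 76, 77, 78, 77, 76, 76, 75, 77, 74, 72, 65, 52, 45, 43, 42, 39, 39, 40, 39, 38, 37, 36, 35, 38, 40, 42, 38, 41, 35, 40, 41, 59, 81, 96, 103, 102, 100, 88, 76, 63, 56, 58, 62, 62, 63, 61, 62, 62, 60, 61, 58, 60, 62, 59]
270 [108, 105, 109, 108, 110, 109, 109, 105, 103, 92, 81, 77, 79, 86, 86, 86, 86, 86, 86, 87, 83, 78, 75, 63, 55, 59, 71, 75, 78, 83, 92, 100, 99, 95, 87, 79, 78, 91, 95, 83, 69, 58, 64, 69, 76, 81, 78, 80, 79, 82, 81, 85, 85, 85, 86, 84]
```

drive_tool:
  increments:
    - [255, 0, 0, -0.008, 0]
    - [255, 0, 0, -0.016, 0]
    - [255, 0, 0, -0.024, 0]
    - [255, 0, 0, -0.03, 0]
    - [255, 0, 0, -0.03, 0]

```text
time_s: 13.05
eef_pos: [0.5912, -0.1132, 0.102]
orientation: [-2.243, -2.194, 0.003]
contact_force: [0.4, 0.4, -1.7]
gripper_width: 0.0106
finger_force: 45.0
```

drive_tool:
  increments:
    - [255, 0, 0, 0, 0]
    - [255, 0, 0, -0.002, 0]
    - [255, 0, 0, -0.004, 0]
    - [255, 0, 0, -0.006, 0]
    - [255, 0, 0, -0.006, 0]

```text
time_s: 13.47
eef_pos: [0.593, -0.1139, 0.0987]
orientation: [2.245, 2.196, 0.0]
contact_force: [-0.5, -0.3, -1.1]
gripper_width: 0.0106
finger_force: 45.0
```

drive_tool:
  increments:
    - [255, 0, 0, -0.002, 0]
    - [255, 0, 0, -0.004, 0]
    - [255, 0, 0, -0.006, 0]
    - [255, 0, 0, -0.006, 0]
    - [255, 0, 0, -0.006, 0]
  newtons: 60

```text
time_s: 13.88
eef_pos: [0.5932, -0.114, 0.0943]
orientation: [2.245, 2.196, 0.0]
contact_force: [-2.4, 1.1, 9.2]
gripper_width: 0.0111
finger_force: 60.0
```

drive_tool:
  increments:
    - [255, 0, 0, -0.001, 0]
    - [255, 0, 0, -0.002, 0]
    - [255, 0, 0, -0.002, 0]
    - [255, 0, 0, -0.002, 0]
    - [255, 0, 0, -0.002, 0]

```text
time_s: 14.3
eef_pos: [0.5933, -0.114, 0.0928]
orientation: [2.245, 2.196, 0.0]
contact_force: [-3.3, 1.0, 10.6]
gripper_width: 0.0107
finger_force: 60.0
```

drive_tool:
  increments:
    - [255, 0, 0, -0.001, 0]
    - [255, 0, 0, -0.001, 0]
    - [255, 0, 0, -0.001, 0]
    - [255, 0, 0, -0.001, 0]
    - [255, 0, 0, -0.001, 0]

```text
time_s: 14.72
eef_pos: [0.5934, -0.114, 0.0925]
orientation: [2.245, 2.196, 0.0]
contact_force: [-6.4, 2.2, 15.6]
gripper_width: 0.0107
finger_force: 60.0
```

drive_tool:
  increments:
    - [255, 0, 0, -0.001, 0]
    - [255, 0, 0, -0.001, 0]
    - [255, 0, 0, -0.001, 0]
    - [255, 0, 0, -0.001, 0]
    - [255, 0, 0, -0.001, 0]

```text
time_s: 15.13
eef_pos: [0.5934, -0.1141, 0.0925]
orientation: [2.245, 2.196, 0.0]
contact_force: [-8.3, 2.6, 21.3]
gripper_width: 0.0108
finger_force: 60.0
```

drive_tool:
  increments:
    - [255, 0, 0, 0, 0]
    - [255, 0, 0, 0, 0]
    - [255, 0, 0, 0, 0]
    - [255, 0, 0, 0, 0]
    - [255, 0, 0, 0, 0]

```text
time_s: 15.55
eef_pos: [0.5934, -0.1141, 0.0925]
orientation: [2.245, 2.196, 0.0]
contact_force: [-8.7, 3.6, 19.6]
gripper_width: 0.0101
finger_force: 60.0
```

```bash
python3 - <<'E'
from h import *
f,c=snap('wrist'); g,c2=snap('scene'); s=manip.read_state(); print(s['eef_pos'],s['contact_force'],s['gripper_width'],s['finger_force'],s['time_s'])
save(np.hstack([cv2.resize(f,(400,300)),cv2.resize(g[165:255,260:380],(400,300),interpolation=cv2.INTER_CUBIC)]),'fin')
E
```

```text
[ 0.59340751 -0.11406351  0.09248035] [-7.93580641  2.55482362 20.25229363] 0.010787790999483939 60.02625346183777 15.65
```

View pics/fin.png

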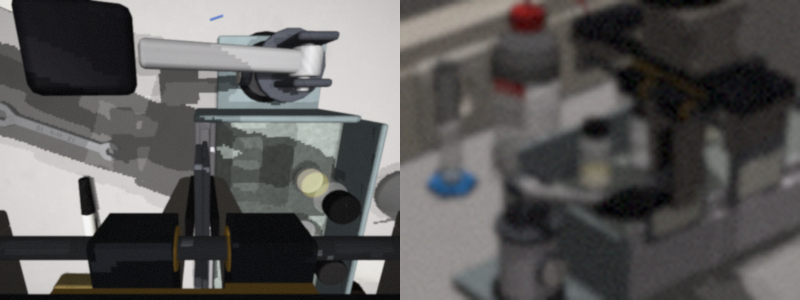

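The holder sits upright in the channel at (203,190) in the left half. The lever is back up, and the push is steady at about 20 N against the hard stop. Handing in.

```bash
python3 -c "
from plant import manip
print(manip.job_done())"
```

```text
the job is handed in; nothing more can be done
None
```

I pumped the lever four full strokes, then pressed the holder fully home in the empty left bay, where the gripper still holds it at about 20 N; the job is handed in at about 16 s, and no verdict came back.

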